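Fill the colour sample tray with good ball knobs

ROBOT

A 6-joint arm with a two-finger parallel gripper is mounted at the origin on the work surface. World frame = base frame: x ahead of the robot, y to its left, z up, the work surface at z = 0. Lengths are in m, angles in degrees, forces in N, time in s.
With the tool pointing down it reaches from about 0.3 to 0.875 m from the base axis. Payload 6.4 kg.
Tool frame: the origin (TCP) lies on the centre line of the jaws, within the pads' length; the fingertips stand 17 mm ahead of it and the grasp point (between the pads) lies 2 mm behind it; z points along the fingers, y is the line along which they close (so a half turn about z gives the same grasp; the last joint's range is limited). The gripper opens to 85 mm and grips with 20 to 120 N. Pads are 22 mm wide; open, the fingers measure 114 mm over their backs; the gripper's body (76 mm by 85 mm) begins 54 mm behind the grasp point. The pads swing forward as they close: fully open they stand 13 mm farther back than shut.
Start: joints at [-84.471, 10.359, 92.074, -0, 77.567, -11.82], TCP at [0.171, -0.549, 0.248] pointing down, gripper open.
Joint ranges: [-171.53, 171.53], [-51.25, 118.39], [17.06, 147.69], [-65.23, 245.23], [0, 150.52], [-178.68, 178.68]. Speed limits (degrees/s): [147.25, 147.25, 172.46, 180, 180, 180].

INTERFACE

Orientations are given as a 3x3 rotation matrix whose columns are the frame's x, y, z axes.
In Python, from workcell import status, viewer, arm gives the robot as it stands.
- The arm moves only by the tool carry_out, never from a script. Its argument "steps" is one flat list of numbers, 7 for each row, row after row: the shift along the tool's x, y, z in cm, then the turn, a rotation vector about the tool's x, y, z in degrees, then the opening in per cent of the stroke, from 0 (shut) to 100 (fully open). In form: [dx, dy, dz, ax, ay, az, claw, dx, dy, dz, ax, ay, az, claw, ...]. A call has 1 to 10 rows; each row is the pose to reach, as a shift and turn from the pose commanded when the call began, along the tool's axes at that moment; what a row does not reach only later rows make up. A row lasts 1/12 s, in which the tool goes at most 41.7 mm and 7.16 degrees, less where a joint would pass 70% of its speed; a pose out of reach is approached as far as the arm can. A call with a gripper value outside its range is refused whole. The fingers move at their own pace and stop on an object; "squeeze" is the grip in N (left out, the last holds). Time passes only in rows, so rows that repeat a pose let the fingers close. It gives the time, the measured TCP pose, the force, the opening and the grip force at its end, in the units of the state.
- status.sense(): the state, without advancing time (a new reading comes with each control period).
- viewer.read_camera(name): name is "scene" or "top" or "wrist"; returns a dict with "image" (384x512x3 uint8, red, green, blue), "intrinsics" (3x3 intrinsics, pixels), "T" (4x4, takes a point from camera to world coordinates). Camera axes: x right, y up, looking along -z (the intrinsics and any distortion apply to the point x, -y, -z); pixel columns grow to the right and rows downward; lengths in m; the calibration is good to about 2 mm. A picture is of the moment at which its call begins. There is no depth.
- arm.job_done(): hands the job in; it is judged then, once.
The state is a dict: "time": time; "joint_positions": joint angles; "joint_velocities": joint speeds; "joint_efforts": joint torques, N m; "tcp_pos": TCP position; "ee_rot": TCP orientation; "contact_force": force on the tool from outside, world axes, zero at the start; "wrist_torque": the same for the moment, N m; "width": finger opening in m; "grasp_force": force on a finger pad.
Only numpy, scipy, OpenCV 4.12 (cv2) and the standard library are available. Lean on these libraries where they do the work, as an engineer would, in place of code of your own. Each camera call takes 0.05 s, during which the arm holds its last target. There are 200 camera calls.

TASK

Fill the grey sample tray: stand each of the four red-headed pull knobs upright on the floor of the pocket that has the same colour as the knob's collar. The silver-headed knobs are rejects: leave them standing where they are. Do not knock any knob over.

Things in the scene. Friction and masses are not known exactly. Their poses are not given: they have to be found in the camera images.
- knob_white: Good pull knob: shiny RED ball head, white collar. Stands loose on the table: collar disc 52 mm diameter, 8 mm thick; white neck 16 mm; ball head 36 mm wide with a 10 mm high straight belt, spanning 22 to 58 mm above the underside, belt centre at 40 mm (grip there, any yaw). About 70 g. Origin: centre of the underside, z up its axis. Neighbours 80 mm or more off; 10 mm high nuts between.
- knob_yellow: Good pull knob: shiny RED ball head, yellow collar. Stands loose on the table: collar disc 52 mm diameter, 8 mm thick; white neck 16 mm; ball head 36 mm wide with a 10 mm high straight belt, spanning 22 to 58 mm above the underside, belt centre at 40 mm (grip there, any yaw). About 70 g. Origin: centre of the underside, z up its axis. Neighbours 80 mm or more off; 10 mm high nuts between.
- knob_blue: Good pull knob: shiny RED ball head, blue collar. Stands loose on the table: collar disc 52 mm diameter, 8 mm thick; white neck 16 mm; ball head 36 mm wide with a 10 mm high straight belt, spanning 22 to 58 mm above the underside, belt centre at 40 mm (grip there, any yaw). About 70 g. Origin: centre of the underside, z up its axis. Neighbours 80 mm or more off; 10 mm high nuts between.
- knob_black: Good pull knob: shiny RED ball head, black collar. Stands loose on the table: collar disc 52 mm diameter, 8 mm thick; white neck 16 mm; ball head 36 mm wide with a 10 mm high straight belt, spanning 22 to 58 mm above the underside, belt centre at 40 mm (grip there, any yaw). About 70 g. Origin: centre of the underside, z up its axis. Neighbours 80 mm or more off; 10 mm high nuts between.
- silver_yellow: Reject pull knob, a look-alike: bare SILVER ball head (unplated), yellow collar. Same shape and size as the good ones: collar 52 mm diameter, 58 mm tall, head 36 mm wide. Origin: centre of the underside. It stays where it stands.
- silver_blue: Reject pull knob, a look-alike: bare SILVER ball head (unplated), blue collar. Same shape and size as the good ones: collar 52 mm diameter, 58 mm tall, head 36 mm wide. Origin: centre of the underside. It stays where it stands.
- pocket_white: White square open pocket, one of four fixed two by two (86 mm pitch) on a flat grey tray 184 mm square, itself fixed to the table. Outside 82 x 82 mm, 14 mm high; walls and floor 3 mm; inside 76 x 76 mm. Origin: centre of its underside, 6 mm above the table (inner floor 9 mm, rim 20 mm above the table); x, y along its sides, z up.
- pocket_yellow: Yellow square open pocket, one of four fixed two by two (86 mm pitch) on a flat grey tray 184 mm square, itself fixed to the table. Outside 82 x 82 mm, 14 mm high; walls and floor 3 mm; inside 76 x 76 mm. Origin: centre of its underside, 6 mm above the table (inner floor 9 mm, rim 20 mm above the table); x, y along its sides, z up.
- pocket_blue: Blue square open pocket, one of four fixed two by two (86 mm pitch) on a flat grey tray 184 mm square, itself fixed to the table. Outside 82 x 82 mm, 14 mm high; walls and floor 3 mm; inside 76 x 76 mm. Origin: centre of its underside, 6 mm above the table (inner floor 9 mm, rim 20 mm above the table); x, y along its sides, z up.
- pocket_black: Black square open pocket, one of four fixed two by two (86 mm pitch) on a flat grey tray 184 mm square, itself fixed to the table. Outside 82 x 82 mm, 14 mm high; walls and floor 3 mm; inside 76 x 76 mm. Origin: centre of its underside, 6 mm above the table (inner floor 9 mm, rim 20 mm above the table); x, y along its sides, z up.
Mind the look-alikes: they are no part of the job. What is shaped like the knob_blue but green is not meant. Leave any turquoise look-alike of the knob_yellow alone.

How it is judged:
By the outcome, as a careful person would: the job done as asked, in the order asked, and still so for the second after the job is handed in, with the robot touching nothing.
It also fails if it takes over 104 s, if anything falls off the work surface, if the arm or the gripper's body presses on something with over 40 N, if the wrist force passes 120 N, or if a joint passes its speed limit or range.

## Working session

There is one attempt and no reset: what is moved stays moved. The work goes in short steps, Python scripts to look and compute and a tool call to move; the robot and the scene stay as the last step left them, time stands still between calls to the robot, and variables do not carry over. Pictures are saved under pics/ and viewed, at most 14 in all, crops included, and the job is handed in when it is done.

Besides the shell and the picture viewer there is one more tool, called after "Request:" by a JSON object that holds its "method" and its "body", one argument or row to a line. carry_out: Moves the arm, as the interface text tells. Its arguments: {"type":"object","properties":{"steps":{"type":"array","items":{"type":"number"}},"squeeze":{"type":"number"}},"required":["steps"]}

```bash
ls; mkdir -p pics
python3 - <<'E'
from workcell import status, viewer, arm
import cv2,numpy as np
for n in ("scene","top"):
    c=viewer.read_camera(n); cv2.imwrite(f"pics/{n}0.png",c["image"][:,:,::-1]); np.savez(f"{n}0.npz",**c)
    print(n,c["intrinsics"].round(1).tolist(),c["T"].round(3).tolist(),[k for k in c])
s=status.sense();print(s["time"],s["tcp_pos"],np.round(s["ee_rot"],3).tolist(),s["width"])
E
```

```text
pics
scene [[384.1, 0.0, 257.5], [0.0, 384.1, 187.7], [0.0, 0.0, 1.0]] [[-0.088, -0.609, 0.788, 1.372], [0.996, -0.055, 0.069, 0.03], [0.001, 0.791, 0.611, 0.716], [0.0, 0.0, 0.0, 1.0]] ['image', 'intrinsics', 'T']
top [[405.4, 0.0, 251.3], [0.0, 405.4, 186.3], [0.0, 0.0, 1.0]] [[0.018, 0.998, -0.06, 0.421], [-0.999, 0.02, 0.029, -0.02], [0.03, 0.059, 0.998, 1.046], [0.0, 0.0, 0.0, 1.0]] ['image', 'intrinsics', 'T']
0.1 [ 0.17144214 -0.54839682  0.2475047 ] [[0.955, 0.298, -0.0], [0.298, -0.955, 0.001], [0.0, -0.001, -1.0]] 0.08561873268459272
```

View pics/top0.png

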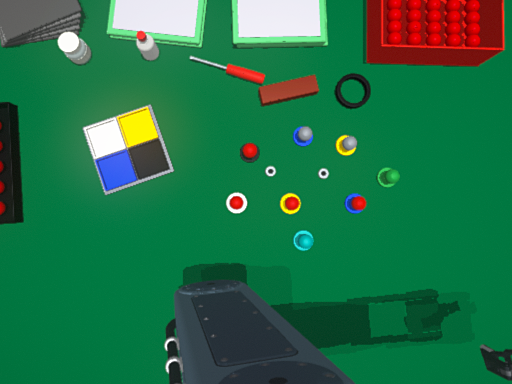

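View pics/scene0.png

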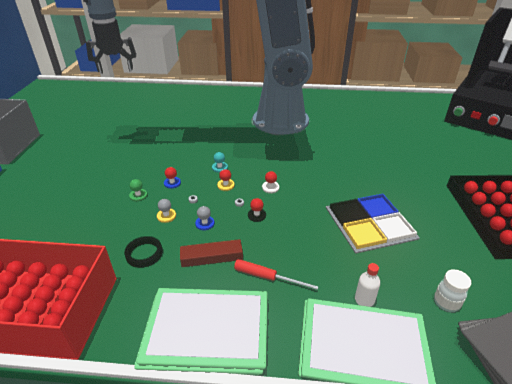

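The top view shows the red heads at white (236,203), yellow (290,203), blue (356,203) and black (249,151). Silver rejects are at (303,135) and (346,145), with green (388,177) and turquoise (303,240) look-alikes. The tray is around (128,150), with white top left, yellow top right, blue bottom left and black bottom right.

```bash
cat > h.py <<'E'
import numpy as np, cv2
def ray(c,u,v):
    d=np.linalg.inv(c["intrinsics"])@[u,v,1]; d=c["T"][:3,:3]@[d[0],-d[1],-d[2]]
    return c["T"][:3,3],d
def cast(c,u,v,z):
    o,d=ray(c,u,v); return o+d*(z-o[2])/d[2]
def hsv(c): return cv2.cvtColor(c["image"],cv2.COLOR_RGB2HSV)
def red(c):
    h=hsv(c); return (((h[...,0]<8)|(h[...,0]>172))&(h[...,1]>130)&(h[...,2]>70)).astype(np.uint8)
def blobs(m,lo,hi):
    n,l,s,ce=cv2.connectedComponentsWithStats(m)
    return [(ce[i],s[i]) for i in range(1,n) if lo<=s[i][4]<=hi]
E
python3 - <<'E'
from h import *
t=dict(np.load("top0.npz"));s=dict(np.load("scene0.npz"))
for n,c,box in(("top",t,(220,130,380,260)),("scene",s,(120,140,300,230))):
    m=red(c); k=np.zeros_like(m); x0,y0,x1,y1=box; k[y0:y1,x0:x1]=1
    for ce,st in blobs(m*k,30,600):
        # bbox centre of the head
        b=(st[0]+st[2]/2-.5,st[1]+st[3]/2-.5)
        print(n,ce.round(1),st[2:],"xyz",cast(c,*b,.04).round(4)[:2],cast(c,*ce,.04).round(4)[:2])
# tray pockets, top
h=hsv(t)[:,:,:]; roi=np.zeros(h.shape[:2],np.uint8); roi[95:200,75:180]=1
# tray outline: not green table
m=((~((h[...,0]>50)&(h[...,0]<85)&(h[...,1]>120)))&(roi>0)).astype(np.uint8)
cn=max(cv2.findContours(m,0,1)[0],key=cv2.contourArea); r=cv2.minAreaRect(cn); bx=cv2.boxPoints(r)
print(r); P=np.array([cast(t,*p,.006)[:2] for p in bx]);print(P.round(4),P.mean(0),[np.linalg.norm(P[i]-P[i-1]) for i in range(4)])
H,S,V=cv2.split(h)
for n,q in dict(yellow=(H>20)&(H<35)&(S>120),blue=(H>105)&(H<130)&(S>120),black=(V<70),white=(S<40)&(V>210)).items():
    ce,st=max(blobs((q&(roi>0)).astype(np.uint8),200,3000),key=lambda a:a[1][4])
    print(n,ce.round(1),st,cast(t,*ce,.014).round(4))
E
```

```text
top [249.4 150.1] [ 15  15 174] xyz [ 0.5724 -0.0424] [ 0.5722 -0.0433]
top [236.  202.2] [ 13  13 135] xyz [ 0.4419 -0.0126] [ 0.4413 -0.0126]
top [291.6 203. ] [ 13  13 129] xyz [ 0.442 -0.152] [ 0.442  -0.1508]
top [358.5 202.7] [ 14  13 147] xyz [ 0.4452 -0.3189] [ 0.4458 -0.3189]
scene [170.1 172.5] [ 12  12 104] xyz [ 0.4491 -0.3162] [ 0.4491 -0.3174]
scene [225.  174.8] [ 11  11 100] xyz [ 0.4471 -0.1496] [ 0.446  -0.1499]
scene [270.6 176.7] [ 12  12 107] xyz [ 0.4425 -0.0129] [ 0.4433 -0.0125]
scene [256.5 204.4] [ 12  13 131] xyz [ 0.5732 -0.043 ] [ 0.5748 -0.043 ]
((127.68505859375, 149.0024871826172), (72.70523834228516, 73.900390625), 71.1139144897461)
[[0.6281 0.3884]
 [0.6949 0.2127]
 [0.5178 0.1469]
 [0.4531 0.3218]] [0.57346325 0.26743158] [np.float64(0.18725988192312043), np.float64(0.1879872400712865), np.float64(0.1889047314521212), np.float64(0.1864362303751589)]
yellow [137.1 127. ] [ 117  107   41   41 1100] [0.629  0.2438 0.014 ]
blue [115.7 169.7] [  95  150   42   41 1106] [0.5182 0.2937 0.014 ]
black [149.8 160.3] [129 139  40  40 851] [0.5442 0.2087 0.014 ]
white [104.6 138. ] [  84  117   42   42 1070] [0.5987 0.3247 0.014 ]
```

Run:
```python
from h import *
t=np.load("top0.npz")["image"];s=np.load("scene0.npz")["image"]
a=cv2.resize(t[120:260,215:410],(780,560),interpolation=2)[:,:,::-1];cv2.imwrite("pics/crop.png",a)
```

```text
(no output)
```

View pics/crop.png

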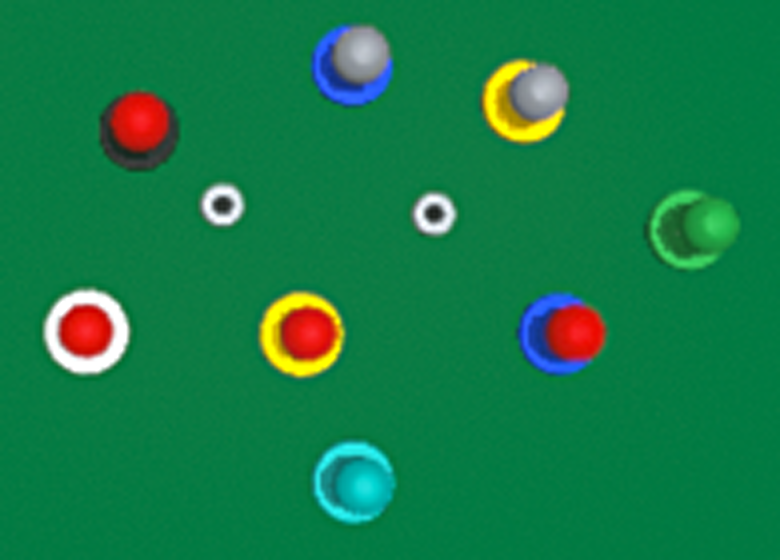

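The crop confirms the four red-headed knobs: black (138,130), white (86,331), yellow (303,334) and blue (562,333). The greys, the green one and the turquoise one stay. I'll start with blue and check from near with the wrist camera.

```bash
cat >> h.py <<'E'
def shift(p,s=None):
    from workcell import status
    s=s or status.sense(); return (np.array(s["ee_rot"]).T@(np.array(p)-s["tcp_pos"])*100).round(2)
def wristreds(c,lo=60,z=.04):
    "red heads as world xy at belt height from bbox centre"
    return [(ce.round(0),st[2:],cast(c,st[0]+st[2]/2-.5,st[1]+st[3]/2-.5,z)[:2].round(4)) for ce,st in blobs(red(c),lo,20000)]
E
python3 -c "
from h import *
print(shift([.446,-.318,.16]))"
```

```text
[ 33.07 -13.79   8.78]
```

Request:
{"method": "carry_out", "body": {
  "steps": [33.1,-13.8,8.8,0,0,0,70,33.1,-13.8,8.8,0,0,0,70,33.1,-13.8,8.8,0,0,0,70,33.1,-13.8,8.8,0,0,0,70,33.1,-13.8,8.8,0,0,0,70,33.1,-13.8,8.8,0,0,0,70,33.1,-13.8,8.8,0,0,0,70,33.1,-13.8,8.8,0,0,0,70,33.1,-13.8,8.8,0,0,0,70,33.1,-13.8,8.8,0,0,0,70],
  "squeeze": 40
}}

```text
time: 0.93
tcp_pos: [0.4491, -0.3129, 0.158]
ee_rot: [[0.953, 0.303, -0.001], [0.303, -0.953, 0.004], [0.0, -0.004, -1.0]]
contact_force: [-1.0, 0.4, -0.4]
width: 0.0598
grasp_force: 0.0
```

Run:
```python
from h import *
from workcell import viewer,status
c=viewer.read_camera("wrist"); cv2.imwrite("pics/w1.png",c["image"][:,:,::-1])
s=status.sense();print(s["tcp_pos"],s["width"],s["time"],np.round(s["ee_rot"],3).tolist())
for r in wristreds(c): print(*r)
print(c["T"].round(3))
print(shift([.446,-.318,.037]))
```

```text
[ 0.44759057 -0.31507992  0.15867615] 0.05924748965194542 0.9833 [[0.953, 0.303, -0.002], [0.303, -0.953, 0.003], [-0.001, -0.003, -1.0]]
[ 80. 143.] [  48   40 1483] [ 0.443 -0.151]
[260. 194.] [  37   37 1060] [ 0.4462 -0.318 ]
[[ 0.304  0.901  0.31   0.53 ]
 [-0.953  0.289  0.095 -0.288]
 [-0.004 -0.324  0.946  0.283]
 [ 0.     0.     0.     1.   ]]
[-0.23  0.27 12.17]
```

View pics/w1.png

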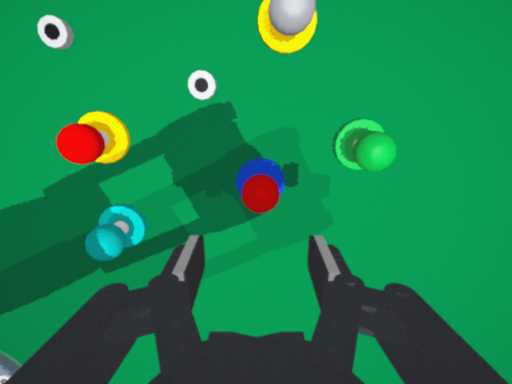

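The wrist view shows the blue-collared red knob at (260,194), centred between the jaws. It agrees with the top view to about 1 mm. Descending and gripping.

Request:
{"method": "carry_out", "body": {
  "steps": [0,0,3.5,0,0,0,70,0,0,7,0,0,0,70,0,0,10,0,0,0,70,0,0,12.2,0,0,0,70,0,0,12.2,0,0,0,70,0,0,12.2,0,0,0,70,0,0,12.2,0,0,0,45,0,0,12.2,0,0,0,20,0,0,12.2,0,0,0,20,0,0,12.2,0,0,0,20],
  "squeeze": 40
}}

```text
time: 1.82
tcp_pos: [0.4473, -0.32, 0.0407]
ee_rot: [[0.954, 0.298, 0.002], [0.298, -0.954, -0.003], [0.001, 0.004, -1.0]]
contact_force: [-2.1, -0.6, 6.2]
width: 0.0339
grasp_force: 39.7
```

```bash
python3 -c "
from h import *
from workcell import status
s=status.sense();print(s['tcp_pos'],s['width'],s['grasp_force'],s['contact_force'],s['time'],s['joint_positions'])
print(shift([.518,-.0,.16]),shift([.518,.2932,.16]))"
```

```text
[ 0.44729112 -0.32001044  0.04070151] 0.03389037951150187 39.7470711870119 [-2.12970474 -0.57466386  6.22346779] 1.8167 [-4.79365352e+01  2.31406757e+01  1.03198228e+02 -2.87627393e-02
  5.34232155e+01  2.47291673e+01]
[ 16.31 -28.39 -12.02] [ 25.05 -56.37 -12.12]
```

Width is 34 mm, below the 36 mm belt, with upward force: the pads are probably above the belt. Regripping 5 mm lower.

Request:
{"method": "carry_out", "body": {
  "steps": [0,0,0,0,0,0,65,0,0,0,0,0,0,65,0,0,0.5,0,0,0,65,0,0,0.5,0,0,0,65,0,0,0.5,0,0,0,40,0,0,0.5,0,0,0,20,0,0,0.5,0,0,0,20,0,0,0.5,0,0,0,20],
  "squeeze": 40
}}

```text
time: 2.48
tcp_pos: [0.4463, -0.3184, 0.0333]
ee_rot: [[0.954, 0.298, -0.0], [0.298, -0.954, 0.0], [-0.0, -0.0, -1.0]]
contact_force: [0.3, 0.7, 0.2]
width: 0.0344
grasp_force: 39.9
```

Request:
{"method": "carry_out", "body": {
  "steps": [0,0,-2,0,0,0,20,0,0,-5,0,0,0,20,0,0,-9,0,0,0,20,0,0,-12.5,0,0,0,20,1.3,-3,-12.5,0,0,0,20,2.8,-6.2,-12.5,0,0,0,20,4.4,-9.8,-12.5,0,0,0,20,6,-13.4,-12.5,0,0,0,20,7.6,-17,-12.5,0,0,0,20,9.2,-20.6,-12.5,0,0,0,20]
}}

```text
time: 3.32
tcp_pos: [0.4724, -0.0926, 0.1583]
ee_rot: [[0.955, 0.298, 0.0], [0.298, -0.955, 0.0], [0.0, 0.0, -1.0]]
contact_force: [1.5, 0.3, 0.5]
width: 0.0341
grasp_force: 40.1
```

Request:
{"method": "carry_out", "body": {
  "steps": [1.6,-3.6,0,0,0,0,20,3.2,-7.2,0,0,0,0,20,4.8,-10.8,0,0,0,0,20,6.4,-14.4,0,0,0,0,20,8,-18,0,0,0,0,20,9.6,-21.6,0,0,0,0,20,11.2,-25.2,0,0,0,0,20,12.8,-28.8,0,0,0,0,20,14.4,-32.4,0,0,0,0,20,15.9,-35.6,0,0,0,0,20]
}}

```text
time: 4.15
tcp_pos: [0.5178, 0.2954, 0.1581]
ee_rot: [[0.954, 0.299, -0.0], [0.299, -0.954, 0.0], [-0.0, -0.0, -1.0]]
contact_force: [0.0, 0.1, -1.2]
width: 0.0339
grasp_force: 40.1
```

Request:
{"method": "carry_out", "body": {
  "steps": [0,0,0,0,0,0,20,0,0,0,0,0,0,20,0,0,0,0,0,0,20]
}}

```text
time: 4.4
tcp_pos: [0.5177, 0.2926, 0.1577]
ee_rot: [[0.954, 0.299, -0.001], [0.299, -0.954, -0.001], [-0.001, 0.0, -1.0]]
contact_force: [0.4, 0.6, -1.2]
width: 0.034
grasp_force: 40.2
```

Run:
```python
from h import *
from workcell import viewer,status
s=status.sense();print(s["tcp_pos"],s["width"],s["grasp_force"],s["time"],s["joint_positions"].round(0))
c=viewer.read_camera("wrist"); cv2.imwrite("pics/w2.png",c["image"][:,:,::-1])
print(shift([.518,.2932,.043]))
```

```text
[0.51771636 0.2926208  0.15765158] 0.03403920542243098 40.18775038886815 4.4 [18. 18. 94. -0. 68. 91.]
[ 0.06 -0.12 11.48]
```

View pics/w2.png

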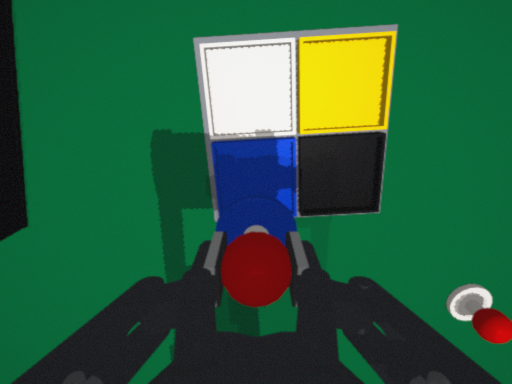

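The knob hangs straight over the blue pocket (256,180–270). Lowering it and releasing.

Request:
{"method": "carry_out", "body": {
  "steps": [0,0,3,0,0,0,20,0,0,6,0,0,0,20,0,0,9,0,0,0,20,0,0,10.5,0,0,0,20,0,0,11.2,0,0,0,20,0,0,11.5,0,0,0,20,0,0,11.5,0,0,0,20,0,0,11.6,0,0,0,20]
}}

```text
time: 5.12
tcp_pos: [0.5196, 0.2926, 0.0438]
ee_rot: [[0.955, 0.297, 0.003], [0.297, -0.955, 0.001], [0.003, -0.0, -1.0]]
contact_force: [-0.1, -0.2, -2.0]
width: 0.0342
grasp_force: 40.2
```

Request:
{"method": "carry_out", "body": {
  "steps": [0,0,0,0,0,0,20,0,0,0,0,0,0,20,0,0,0,0,0,0,20]
}}

```text
time: 5.37
tcp_pos: [0.5188, 0.293, 0.0432]
ee_rot: [[0.954, 0.298, 0.001], [0.298, -0.954, 0.0], [0.002, -0.0, -1.0]]
contact_force: [0.4, -0.5, -0.8]
width: 0.0341
grasp_force: 40.2
```

Request:
{"method": "carry_out", "body": {
  "steps": [0,0,0.1,0,0,0,20,0,0,0.1,0,0,0,20,0,0,0.1,0,0,0,50,0,0,0.1,0,0,0,65,0,0,0.1,0,0,0,65,0,0,-2,0,0,0,65,0,0,-5,0,0,0,65,0,0,-9,0,0,0,65,0,0,-12,0,0,0,65,0,0,-12,0,0,0,65]
}}

```text
time: 6.2
tcp_pos: [0.5223, 0.2944, 0.1699]
ee_rot: [[0.954, 0.298, 0.012], [0.298, -0.954, 0.004], [0.012, -0.0, -1.0]]
contact_force: [0.3, 1.1, 1.1]
width: 0.0558
grasp_force: 0.0
```

Run:
```python
from h import *
from workcell import viewer,status
s=status.sense();print(s["tcp_pos"],s["width"],s["time"])
c=viewer.read_camera("wrist"); cv2.imwrite("pics/w3.png",c["image"][:,:,::-1])
for r in wristreds(c,z=.049): print(*r)
h=hsv(c);H,S,V=cv2.split(h)
for n,q in dict(yellow=(H>20)&(H<35)&(S>120),white=(S<40)&(V>170)).items():
    ce,st=max(blobs(q.astype(np.uint8),200,30000),key=lambda a:a[1][4]); print(n,ce.round(),st,cast(c,*ce,.014).round(4))
print(shift([.442,-.0126,.16]), shift([.442,-.0126,.033]))
```

```text
[0.52231674 0.29435939 0.16987624] 0.055761715952697445 6.2
[256. 192.] [  36   36 1012] [0.5204 0.2925]
[485. 323.] [ 40  33 981] [ 0.4484 -0.0011]
yellow [340.  90.] [ 295   43   93   97 8038] [0.633  0.2434 0.014 ]
white [250.  95.] [ 203   49   92   95 7569] [0.6028 0.3245 0.014 ]
[-16.68  26.89   0.53] [-16.79  26.89  13.23]
```

View pics/w3.png

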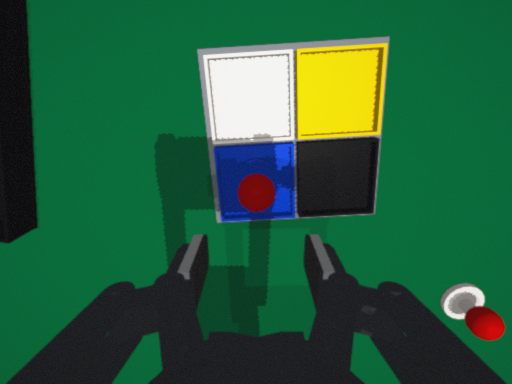

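Blue stands upright in its pocket at (256,192). Next is white.

Request:
{"method": "carry_out", "body": {
  "steps": [-1.5,2.5,0,0,0,0,65,-3.5,5.8,0,0,0,0,65,-5.5,9.1,0,0,0,0,65,-7.5,12.4,0,0,0,0,65,-9.5,15.7,0,0,0,0,65,-11.5,19,0,0,0,0,65,-13.5,22.3,0,0,0,0,65,-15.3,25.3,0,0,0,0,65,-16.4,26.9,0,0,0,0,65,-16.4,26.9,0,0,0,0,65]
}}

```text
time: 7.08
tcp_pos: [0.4404, -0.0157, 0.1612]
ee_rot: [[0.956, 0.294, -0.002], [0.294, -0.956, -0.0], [-0.002, -0.0, -1.0]]
contact_force: [0.2, 0.1, 0.3]
width: 0.0555
grasp_force: 0.0
```

Request:
{"method": "carry_out", "body": {
  "steps": [0,0,0,0,0,0,65,0,0,0,0,0,0,65]
}}

```text
time: 7.25
tcp_pos: [0.4415, -0.0124, 0.1616]
ee_rot: [[0.955, 0.298, -0.001], [0.298, -0.955, 0.001], [-0.001, -0.001, -1.0]]
contact_force: [0.2, 0.5, -0.8]
width: 0.0555
grasp_force: 0.0
```

Run:
```python
from h import *
from workcell import viewer,status
s=status.sense();print(s["tcp_pos"],s["width"],s["time"])
c=viewer.read_camera("wrist"); 
for r in wristreds(c): print(*r)
s=status.sense();print(s["tcp_pos"])
print(shift([.442,-.0126,.033]))
```

```text
[ 0.44154568 -0.0123736   0.16156491] 0.055488825426508064 7.25
[340.  52.] [  47   50 1812] [ 0.5736 -0.0433]
[256. 188.] [  37   38 1082] [ 0.4426 -0.0127]
[389. 226.] [  39   35 1097] [ 0.4435 -0.1517]
[ 0.44172581 -0.01205365  0.16172403]
[ 0.02  0.07 12.87]
```

Request:
{"method": "carry_out", "body": {
  "steps": [0,0,3.5,0,0,0,65,0,0,7,0,0,0,65,0,0,10.5,0,0,0,65,0,0,12.8,0,0,0,65,0,0,12.8,0,0,0,65,0,0,12.8,0,0,0,65,0,0,12.8,0,0,0,45,0,0,12.8,0,0,0,20,0,0,12.8,0,0,0,20,0,0,12.8,0,0,0,20],
  "squeeze": 40
}}

```text
time: 8.13
tcp_pos: [0.4438, -0.013, 0.0362]
ee_rot: [[0.955, 0.298, 0.004], [0.298, -0.955, -0.001], [0.004, 0.002, -1.0]]
contact_force: [-0.0, 2.4, 7.2]
width: 0.034
grasp_force: 40.4
```

Request:
{"method": "carry_out", "body": {
  "steps": [0,0,-1,0,0,0,20,0,0,-3,0,0,0,20,0,0,-6.5,0,0,0,20,0,0,-10,0,0,0,20,0,0,-12.8,0,0,0,20,1.5,-1.6,-12.8,0,0,0,20,3.5,-3.8,-12.8,0,0,0,20,6,-6.6,-12.8,0,0,0,20,8.5,-9.3,-12.8,0,0,0,20,11,-12.1,-12.8,0,0,0,20]
}}

```text
time: 8.97
tcp_pos: [0.5113, 0.1368, 0.1636]
ee_rot: [[0.955, 0.297, 0.001], [0.297, -0.955, -0.0], [0.001, 0.001, -1.0]]
contact_force: [1.0, 0.1, -0.5]
width: 0.0341
grasp_force: 40.2
```

Request:
{"method": "carry_out", "body": {
  "steps": [2.5,-2.7,0,0,0,0,20,5,-5.5,0,0,0,0,20,7.5,-8.2,0,0,0,0,20,10,-11,0,0,0,0,20,12,-13.2,0,0,0,0,20,13.5,-14.8,0,0,0,0,20,14,-15.4,0,0,0,0,20,14,-15.4,0,0,0,0,20,14,-15.4,0,0,0,0,20]
}}

```text
time: 9.72
tcp_pos: [0.598, 0.3237, 0.1624]
ee_rot: [[0.954, 0.299, -0.001], [0.299, -0.954, -0.001], [-0.001, 0.001, -1.0]]
contact_force: [0.7, 0.3, -1.3]
width: 0.0344
grasp_force: 40.2
```

Run:
```python
from h import *
from workcell import viewer,status
c=viewer.read_camera("wrist"); 
s=status.sense();print(s["tcp_pos"],s["width"],s["time"],shift([.599,.324,.046]))
cv2.imwrite("pics/w4.png",c["image"][:,:,::-1])
```

```text
[0.5979854  0.32307594 0.16236499] 0.03396788218132805 9.7667 [ 0.14 -0.06 11.64]
```

View pics/w4.png

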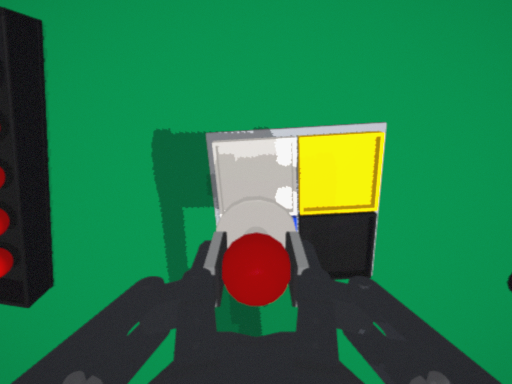

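White is centred over the white pocket (255,175–270). Lowering.

Request:
{"method": "carry_out", "body": {
  "steps": [0.1,0,3,0,0,0,20,0.1,0,6,0,0,0,20,0.1,0,9,0,0,0,20,0.1,0,10.5,0,0,0,20,0.1,0,11.2,0,0,0,20,0.1,0,11.5,0,0,0,20,0.1,0,11.6,0,0,0,20,0.1,0,11.6,0,0,0,20,0.1,0,11.6,0,0,0,20]
}}

```text
time: 10.52
tcp_pos: [0.6009, 0.3249, 0.0484]
ee_rot: [[0.955, 0.298, 0.003], [0.298, -0.955, 0.001], [0.003, -0.0, -1.0]]
contact_force: [-0.1, 0.2, -0.3]
width: 0.0343
grasp_force: 40.2
```

Request:
{"method": "carry_out", "body": {
  "steps": [0,0,0.1,0,0,0,20,0,0,0.2,0,0,0,20,0,0,0.2,0,0,0,20,0,0,0.2,0,0,0,20]
}}

```text
time: 10.85
tcp_pos: [0.6002, 0.3249, 0.0453]
ee_rot: [[0.954, 0.298, 0.002], [0.298, -0.954, 0.001], [0.002, -0.0, -1.0]]
contact_force: [0.3, 0.3, 3.8]
width: 0.0341
grasp_force: 40.5
```

Touchdown (3.8 N). Releasing and rising.

Request:
{"method": "carry_out", "body": {
  "steps": [0,0,0,0,0,0,50,0,0,0,0,0,0,65,0,0,0,0,0,0,65,0,0,-2,0,0,0,65,0,0,-5,0,0,0,65,0,0,-9,0,0,0,65,0,0,-11.7,0,0,0,65,-1.5,2.1,-11.7,0,0,0,65,-3.5,4.9,-11.7,0,0,0,65,-5.8,8.1,-11.7,0,0,0,65]
}}

```text
time: 11.68
tcp_pos: [0.5682, 0.2301, 0.162]
ee_rot: [[0.954, 0.3, 0.002], [0.3, -0.954, 0.0], [0.002, 0.0, -1.0]]
contact_force: [-0.5, -0.8, -0.2]
width: 0.0556
grasp_force: 0.0
```

Request:
{"method": "carry_out", "body": {
  "steps": [-2.3,3.2,0,0,0,0,65,-4.6,6.4,0,0,0,0,65,-6.9,9.6,0,0,0,0,65,-9.2,12.8,0,0,0,0,65,-11.5,16,0,0,0,0,65,-13.8,19.3,0,0,0,0,65,-16.1,22.5,0,0,0,0,65,-18.4,25.8,0,0,0,0,65,-20.7,29,0,0,0,0,65,-22.4,31.5,0,0,0,0,65]
}}

```text
time: 12.52
tcp_pos: [0.4472, -0.1399, 0.1615]
ee_rot: [[0.955, 0.297, 0.0], [0.297, -0.955, -0.001], [-0.0, 0.001, -1.0]]
contact_force: [1.3, -0.3, 0.1]
width: 0.056
grasp_force: 0.0
```

Request:
{"method": "carry_out", "body": {
  "steps": [-0.9,1.2,0,0,0,0,65,-0.9,1.2,0,0,0,0,65,-0.9,1.2,0,0,0,0,65,-0.9,1.2,0,0,0,0,65]
}}

```text
time: 12.85
tcp_pos: [0.4434, -0.151, 0.1612]
ee_rot: [[0.955, 0.298, -0.0], [0.298, -0.955, 0.001], [0.0, -0.001, -1.0]]
contact_force: [-0.0, 0.8, 0.7]
width: 0.0557
grasp_force: 0.0
```

Run:
```python
from h import *
from workcell import viewer,status
c=viewer.read_camera("wrist"); 
for r in wristreds(c): print(*r)
s=status.sense();print(s["tcp_pos"],s["time"])
print(shift([.4435,-.1515,.033]))
c=viewer.read_camera("top"); cv2.imwrite("pics/t2.png",c["image"][:,:,::-1])
```

```text
[174.  10.] [ 48  25 914] [ 0.5629 -0.0461]
[255. 189.] [  37   37 1064] [ 0.443  -0.1508]
[ 0.44355235 -0.15068774  0.16116642] 12.9
[-0.03  0.08 12.82]
```

View pics/t2.png

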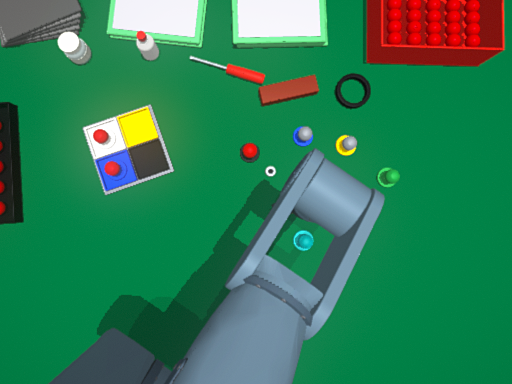

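White (101,136) and blue (112,169) stand in their pockets, and the rejects are undisturbed. The arm is above yellow, aligned within 1 mm.

Request:
{"method": "carry_out", "body": {
  "steps": [0,0,3.5,0,0,0,65,0,0,7,0,0,0,65,0,0,10.5,0,0,0,65,0,0,12.8,0,0,0,65,0,0,12.8,0,0,0,65,0,0,12.8,0,0,0,65,0,0,12.8,0,0,0,45,0,0,12.8,0,0,0,20,0,0,12.8,0,0,0,20,0,0,12.8,0,0,0,20],
  "squeeze": 40
}}

```text
time: 13.78
tcp_pos: [0.4451, -0.1524, 0.0354]
ee_rot: [[0.954, 0.298, 0.004], [0.298, -0.954, -0.002], [0.003, 0.003, -1.0]]
contact_force: [0.4, 2.7, 8.1]
width: 0.0341
grasp_force: 40.3
```

Request:
{"method": "carry_out", "body": {
  "steps": [0,0,-1,0,0,0,20,0,0,-3,0,0,0,20,0,0,-6.5,0,0,0,20,0,0,-10,0,0,0,20,0,0,-12.8,0,0,0,20,1.5,-1.6,-12.8,0,0,0,20,3.5,-3.8,-12.8,0,0,0,20,6,-6.5,-12.8,0,0,0,20,8.5,-9.2,-12.8,0,0,0,20,11,-11.9,-12.8,0,0,0,20]
}}

```text
time: 14.62
tcp_pos: [0.5135, -0.0041, 0.1628]
ee_rot: [[0.955, 0.297, 0.002], [0.297, -0.955, -0.001], [0.001, 0.001, -1.0]]
contact_force: [0.3, 0.0, -1.1]
width: 0.0342
grasp_force: 40.1
```

Request:
{"method": "carry_out", "body": {
  "steps": [2.5,-2.8,0,0,0,0,20,5,-5.6,0,0,0,0,20,7.5,-8.4,0,0,0,0,20,10,-11.2,0,0,0,0,20,12.5,-14,0,0,0,0,20,15,-16.8,0,0,0,0,20,17,-19,0,0,0,0,20,18.6,-20.2,0,0,0,0,20,18.6,-20.2,0,0,0,0,20,18.6,-20.2,0,0,0,0,20]
}}

```text
time: 15.45
tcp_pos: [0.6302, 0.2436, 0.1619]
ee_rot: [[0.954, 0.3, 0.0], [0.3, -0.954, -0.0], [0.0, 0.0, -1.0]]
contact_force: [-0.4, -0.8, -0.8]
width: 0.0341
grasp_force: 40.1
```

Run:
```python
from h import *
from workcell import viewer,status
c=viewer.read_camera("wrist"); 
s=status.sense();print(s["tcp_pos"],s["width"],s["time"],shift([.630,.243,.0455]))
cv2.imwrite("pics/w5.png",c["image"][:,:,::-1])
```

```text
[0.62981215 0.24271871 0.16171164] 0.03403175369624012 15.5 [ 0.03 -0.03 11.62]
```

View pics/w5.png

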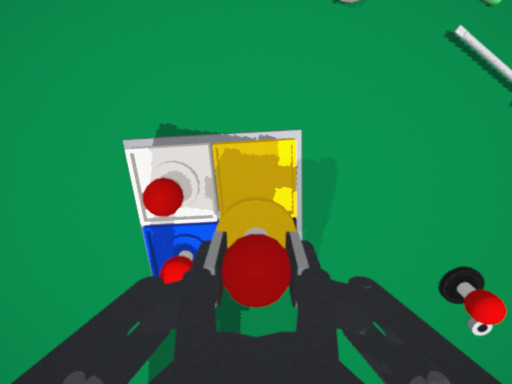

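Yellow is over the yellow pocket (256,170–270), with white and blue both upright. Lowering.

Request:
{"method": "carry_out", "body": {
  "steps": [0,0,3,0,0,0,20,0,0,6,0,0,0,20,0,0,9,0,0,0,20,0,0,10.5,0,0,0,20,0,0,11.2,0,0,0,20,0,0,11.6,0,0,0,20,0,0,11.7,0,0,0,20,0,0,11.7,0,0,0,20,0,0,11.8,0,0,0,20,0,0,11.8,0,0,0,20]
}}

```text
time: 16.33
tcp_pos: [0.6312, 0.2432, 0.0449]
ee_rot: [[0.954, 0.298, 0.002], [0.298, -0.954, 0.0], [0.003, 0.0, -1.0]]
contact_force: [-0.2, -0.2, -1.2]
width: 0.0339
grasp_force: 40.2
```

Request:
{"method": "carry_out", "body": {
  "steps": [0,0,0.1,0,0,0,20,0,0,0.1,0,0,0,20,0,0,0.1,0,0,0,50,0,0,0.1,0,0,0,65,0,0,0.1,0,0,0,65,0,0,-2,0,0,0,65,0,0,-5,0,0,0,65,0,0,-9,0,0,0,65,0,0,-11.8,0,0,0,65,-1.3,2.3,-11.8,0,0,0,65]
}}

```text
time: 17.17
tcp_pos: [0.6292, 0.2212, 0.1698]
ee_rot: [[0.953, 0.302, 0.014], [0.302, -0.953, 0.004], [0.014, 0.0, -1.0]]
contact_force: [1.5, 0.2, 1.4]
width: 0.0557
grasp_force: 0.0
```

Request:
{"method": "carry_out", "body": {
  "steps": [-2,3.6,0,0,0,0,65,-4,7.2,0,0,0,0,65,-6,10.8,0,0,0,0,65,-8,14.4,0,0,0,0,65,-10,18,0,0,0,0,65,-11.8,21.5,0,0,0,0,65,-12.6,23.3,0,0,0,0,65,-12.6,23.3,0,0,0,0,65,-12.6,23.3,0,0,0,0,65,-12.6,23.3,0,0,0,0,65]
}}

```text
time: 18.0
tcp_pos: [0.5739, -0.0422, 0.1612]
ee_rot: [[0.955, 0.298, -0.0], [0.298, -0.955, 0.001], [0.0, -0.001, -1.0]]
contact_force: [-0.2, -0.0, -0.4]
width: 0.0557
grasp_force: 0.0
```

Run:
```python
from h import *
from workcell import viewer,status
c=viewer.read_camera("wrist"); 
for r in wristreds(c): print(*r)
s=status.sense();print(s["tcp_pos"],s["time"])
print(shift([.5735,-.043,.033]))
```

```text
[418.  44.] [  186    68 10722] [ 0.731  -0.1308]
[256. 189.] [  38   39 1151] [ 0.5739 -0.0434]
[ 0.57396655 -0.04173236  0.16119935] 18.05
[-0.08  0.11 12.82]
```

Request:
{"method": "carry_out", "body": {
  "steps": [0,0.1,3.5,0,0,0,65,0,0.1,7,0,0,0,65,0,0.1,10.5,0,0,0,65,0,0.1,12.8,0,0,0,65,0,0.1,12.8,0,0,0,65,0,0.1,12.8,0,0,0,65,0,0.1,12.8,0,0,0,45,0,0.1,12.8,0,0,0,20,0,0.1,12.8,0,0,0,20,0,0.1,12.8,0,0,0,20],
  "squeeze": 40
}}

```text
time: 18.88
tcp_pos: [0.5762, -0.0439, 0.0357]
ee_rot: [[0.954, 0.298, 0.005], [0.298, -0.954, -0.001], [0.004, 0.002, -1.0]]
contact_force: [1.1, 1.8, 7.2]
width: 0.0344
grasp_force: 40.4
```

Request:
{"method": "carry_out", "body": {
  "steps": [0,0,-1,0,0,0,20,0,0,-3,0,0,0,20,0,0,-6.5,0,0,0,20,0,0,-10,0,0,0,20,0,0,-12.8,0,0,0,20,0.4,-2,-12.8,0,0,0,20,1,-5,-12.8,0,0,0,20,1.7,-8.5,-12.8,0,0,0,20,2.4,-12,-12.8,0,0,0,20,3.1,-15.5,-12.8,0,0,0,20]
}}

```text
time: 19.72
tcp_pos: [0.5571, 0.1145, 0.1624]
ee_rot: [[0.955, 0.297, 0.001], [0.297, -0.955, -0.0], [0.001, 0.0, -1.0]]
contact_force: [0.6, -0.6, -0.9]
width: 0.034
grasp_force: 40.1
```

Request:
{"method": "carry_out", "body": {
  "steps": [0.7,-3.5,0,0,0,0,20,1.4,-6.6,0,0,0,0,20,1.9,-8.9,0,0,0,0,20,2.1,-9.6,0,0,0,0,20,2.1,-9.6,0,0,0,0,20,2.1,-9.6,0,0,0,0,20]
}}

```text
time: 20.22
tcp_pos: [0.549, 0.2109, 0.1617]
ee_rot: [[0.954, 0.299, 0.0], [0.299, -0.954, -0.001], [0.0, 0.001, -1.0]]
contact_force: [-0.2, 0.1, -1.1]
width: 0.0342
grasp_force: 40.1
```

Run:
```python
from h import *
from workcell import viewer,status
c=viewer.read_camera("wrist"); 
s=status.sense();print(s["tcp_pos"],s["width"],s["time"],shift([.5485,.2115,.0455]))
cv2.imwrite("pics/w6.png",c["image"][:,:,::-1])
```

```text
[0.5491156  0.21025999 0.16156516] 0.03403581893920052 20.2667 [-0.02 -0.14 11.61]
```

View pics/w6.png

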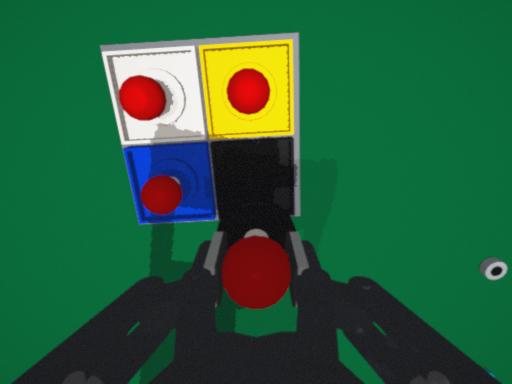

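The other three stand upright in their pockets: white (143,98), yellow (248,91), blue (161,195). Black is over its pocket; lowering.

Request:
{"method": "carry_out", "body": {
  "steps": [0,-0.1,3,0,0,0,20,0,-0.1,6,0,0,0,20,0,-0.1,9,0,0,0,20,0,-0.1,10.5,0,0,0,20,0,-0.1,11.2,0,0,0,20,0,-0.1,11.6,0,0,0,20,0,-0.1,11.7,0,0,0,20,0,-0.1,11.7,0,0,0,20,0,-0.1,11.8,0,0,0,20,0,-0.1,11.8,0,0,0,20]
}}

```text
time: 21.1
tcp_pos: [0.5501, 0.2119, 0.0448]
ee_rot: [[0.955, 0.298, 0.003], [0.298, -0.955, 0.0], [0.003, 0.001, -1.0]]
contact_force: [-0.4, -2.4, 2.8]
width: 0.0341
grasp_force: 40.6
```

Request:
{"method": "carry_out", "body": {
  "steps": [0,0,0.1,0,0,0,20,0,0,0.1,0,0,0,20,0,0,0.1,0,0,0,50,0,0,0.1,0,0,0,65,0,0,0.1,0,0,0,65,0,0,-2,0,0,0,65,0,0,-5,0,0,0,65,0,0,-9,0,0,0,65,0,0,-11.8,0,0,0,65,0,0,-11.8,0,0,0,65]
}}

```text
time: 21.93
tcp_pos: [0.5527, 0.2132, 0.1684]
ee_rot: [[0.954, 0.298, 0.011], [0.298, -0.954, 0.002], [0.012, 0.001, -1.0]]
contact_force: [0.7, 0.9, 0.0]
width: 0.0555
grasp_force: 0.0
```

Request:
{"method": "carry_out", "body": {
  "steps": [-4,0,0,0,0,0,65,-8,0,0,0,0,0,65,-12,0,0,0,0,0,65,-14,0,0,0,0,0,65,-14,0,0,0,0,0,65,-14,0,0,0,0,0,65]
}}

```text
time: 22.43
tcp_pos: [0.4144, 0.1705, 0.1611]
ee_rot: [[0.955, 0.298, 0.0], [0.298, -0.955, 0.0], [0.0, -0.0, -1.0]]
contact_force: [0.2, 0.4, -0.1]
width: 0.0557
grasp_force: 0.0
```

Run:
```python
from h import *
from workcell import viewer
a=viewer.read_camera("scene")["image"][120:290,110:450]
b=viewer.read_camera("wrist")["image"]
cv2.imwrite("pics/end.png",np.vstack([cv2.resize(a,(600,300),interpolation=2),cv2.resize(b,(600,300))])[:,:,::-1])
```

```text
(no output)
```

View pics/end.png

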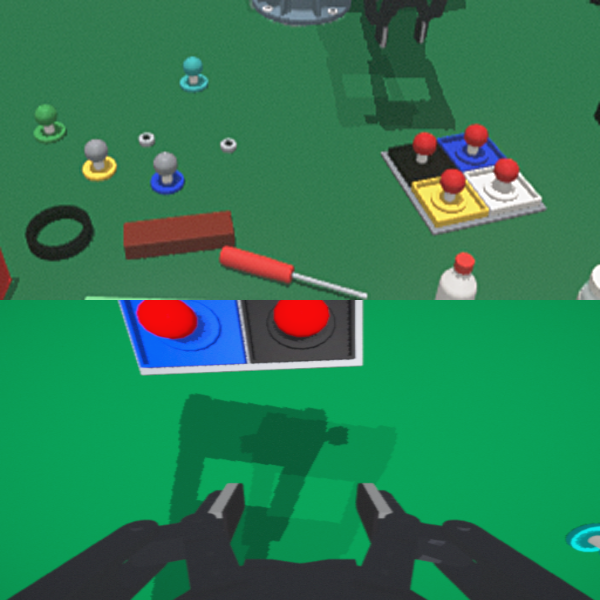

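All four stand upright in their own pockets: black (425,150), blue (476,140), yellow (453,190), white (507,175). The rejects and look-alikes still stand where they were. Handing in.

```bash
python3 -c "
from workcell import arm
print(arm.job_done())"
```

```text
the job is handed in; nothing more can be done
None
```

All four red-headed knobs stand upright in the pockets matching their collars, the rejects and look-alikes were left standing, and the job was handed in at about 22.5 s of the 104 s allowed.

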